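# Pin the focus barrel and nip up its lock ring

### The arm

A 6-joint arm with a two-finger parallel gripper is mounted at the origin on a cart in front of the work surface, level with it; the furniture and walls round the work are solid. World frame = base frame: x ahead of the robot, y to its left, z up, the work surface at z = 0. Lengths are in m, angles in rad, forces in N, time in s.
With the tool pointing down it reaches from about 0.35 to 0.85 m from the base axis. Payload 8.1 kg.
Tool frame: the origin (TCP) lies at the centre of the arm's flange, where the gripper is bolted on; the fingertips stand 186 mm ahead of it and the grasp point (between the pads) lies 167 mm ahead of it; z points along the fingers, y is the line along which they close (so a half turn about z gives the same grasp; the last joint's range is limited). The gripper opens to 93 mm and grips with 3 to 60 N. Pads are 15 mm wide; open, the fingers measure 128 mm over their backs; the gripper's body (75 mm by 188 mm) begins 65 mm behind the grasp point.
Start: joints at [-0.789, 0.13, 1.488, -0, 1.523, -0.085], TCP at [0.457, -0.388, 0.405] pointing down, gripper open.
Joint ranges: [-2.96, 2.96], [-0.89, 2.26], [0.02, 2.5], [-1.34, 4.48], [0, 2.73], [-2.66, 2.66]. Speed limits (rad/s): [2.39, 2.39, 2.79, 3.14, 3.14, 3.14].

### API

Orientations are given as a rotation vector (axis times angle).
In Python, from plant import robot gives the robot as it stands.
- The arm moves only by the tool apply_moves, never from a script. Its argument "series" is a list of rows, each a list of 2 entries, a list of its own where there are three numbers: the shift along the tool's x, y, z in mm, then the turn, a rotation vector about the tool's x, y, z in rad. A call has 1 to 12 rows; each row shifts and turns the commanded pose from where the row before left it, along the tool's axes as they then stand; what a row does not reach is not made up. A row lasts 1/12 s, in which the tool goes at most 41.7 mm and 7.16 degrees, less where a joint would pass 70% of its speed; a pose out of reach is approached as far as the arm can. A call is refused whole if a number of a shift passes 41.7 or a number of a turn 0.125, either way. A call with a gripper value outside its range is refused whole. "claw" is the opening, from 0 (shut) to 1 (fully open), set as the call begins (left out, the last holds). The fingers move at their own pace and stop on an object; "newtons" is the grip in N (left out, the last holds). Time passes only in rows, so rows that do not move let the fingers close. It gives the time, the measured TCP pose, the force, the opening and the grip force at its end, in the units of the state.
- robot.read_state(): the state, without advancing time (a new reading comes with each control period).
- robot.read_camera(name): name is "scene" or "top" or "wrist"; returns (picture, depth): 384x512x3 uint8, blue, green, red; 384x512 float32, m along the optical axis (not along the pixel's ray), 0 where there is no reading.
- robot.calibration(name): a dict with "fx", "fy", "cx", "cy" (pixels), "D" ([k1, k2, p1, p2, k3] as OpenCV has them; the pictures are not rectified), "extrinsics" (4x4, takes a point from world to camera coordinates). Camera axes: x right, y down, z forward; pixel columns grow to the right and rows downward; lengths in m; the calibration is good to about 2 mm. A picture is of the moment at which its call begins: read the wrist's pose just before it. calibration takes no time and is no camera call; for the wrist camera it gives the pose at the moment of the call.
- robot.close_job(): hands the job in; it is judged then, once.
The state is a dict: "t": time; "q": joint angles; "dq": joint speeds; "joint_torque": joint torques, N m; "tool_pos": TCP position; "orientation": TCP orientation; "force": force on the tool from outside, world axes, zero at the start; "wrist_torque": the same for the moment, N m; "opening": finger opening in m; "gripper_force": force on a finger pad.
Only numpy, scipy, OpenCV 4.12 (cv2) and the standard library are available. Lean on these libraries where they do the work, as an engineer would, in place of code of your own. Each camera call takes 0.05 s, during which the arm holds its last target. There are 200 camera calls.

### The job

Lock the focus of the seam camera head on the bench: take the red-handled steel pin out of its wooden stand and put it down through the eye of the barrel's lever into the bore below, right home, so that the barrel cannot turn. Then turn the brass knurled lock ring clockwise (seen from above) until it comes up against the housing and is nipped up to about 0.7 N m but not over-tightened, and let go; leave the pin in, keep the barrel at its setting, and do not disturb the tin, the tape measure or the pipe stub.

Things in the scene. Friction and masses are not known exactly. Their poses are not given: they have to be found in the camera images.
- focus_head: fixed camera head, dark steel base plate 100 x 180 x 10 mm with an upright blue round housing (72 mm across up to z 58 mm, 46 mm across from z 66 to 81 mm). Origin: on the bench under the barrel's upright axis; z up, y points along the base toward the bore. The plate spans y -52 to 128 mm.
- bore (a point): centre of the mouth of the bore, 13.5 mm across and 28 mm deep, in a steel boss 36 x 36 mm standing on the base plate; its mouth is 38 mm above the bench and 95 mm from the barrel axis along the head's y
- eye (a point): centre of the top of the eye at the end of the barrel's yellow lever, hole 14 mm across in a pad 30 x 30 x 7 mm, top 47 mm above the bench, 2 mm above the boss, 95 mm from the barrel axis. It stands over the bore to within 2 mm; the lever swings easily with the barrel, so the pin's tapered nose draws it into line.
- barrel (a joint): turn of the barrel (black, 41 mm across, its glass top 122 mm above the bench) and its lever about the upright axis, rad, counterclockwise from above positive; 0 = lever over the bore, the setting to keep. It turns at only 0.06 N m, so unpinned it goes round with the ring. Play with the pin in about 0.02 rad.
- ring_mid (a point): centre of the brass knurled lock ring on the barrel axis: 56 mm across, from 83 to 101 mm above the bench; grip it from above, fingers astride the barrel. After 0.5 to 1.0 rad of clockwise turn, not known beforehand, it comes up against the housing's spring washer, which is felt: it runs at 0.15 N m of drag, then the torque rises to 0.2 N m and by 5 N m per rad beyond.
- spring_washer (a joint): how far the lock ring has squeezed the spring washer under it, rad of ring turn: 0 = ring not up against it, 0.1 = 0.7 N m at the ring while it turns, 0.22 = 1.3 N m is over-tight (when it stands still the hand may feel up to 0.4 less, as drag helps hold it). Let go, the ring springs back to 0.04 at most and stays there by the drag.
- pin: loose steel pin, 100 g, 68 mm long, upright. Origin: centre of its lower tip, z up along it. Shank 12 mm across up to 32 mm with a tapered nose (4 mm at the tip, full at 7 mm); shoulder 21 mm across at 32 to 37 mm; red handle 18 mm across from 37 to 68 mm, to be gripped. Home: the shoulder lies on the lever's eye, the tip 15 mm above the bench.
- pin_stand: fixed wooden stand 60 x 60 x 26 mm with a hole 15.5 mm across, 22 mm deep, in the middle, in which the pin stands at the start, its tip 4 mm above the bench. Origin: centre of its underside.
- paste_tin: loose round tin with yellow lid, 71 mm across, 52 mm high; bystander, leave alone. Origin: centre of its underside.
- tape_measure: loose yellow tape measure, 64 x 96 x 40 mm; bystander, leave alone. Origin: centre of its underside.
- pipe_stub: loose dark steel pipe stub, 48 x 90 x 51 mm, lying; bystander, leave alone. Origin: centre of its underside.

How it is judged:
On the way, in this order (a step that is already met when the one before it is completed fails the run):
1. the pin is home through the lever's eye in the bore (z of pin in the frame of focus_head below 0.0175 m and horizontal distance between pin and bore below 0.004 m and angle between pin's own z axis and vertical below 0.15 rad), for 0.2 s.
2. with the pin home the lock ring is nipped up, at 0.4 N m or more while turning (value of joint spring_washer above 0.04 rad and z of pin in the frame of focus_head below 0.0185 m and horizontal distance between pin and bore below 0.004 m), for 0.1 s.
At the end, for the whole second after the job is handed in: The pin rests home in the bore through the lever's eye (shoulder within about 3 mm of the eye, within 4 mm of the bore's centre, upright within 0.15 rad), the lock ring stays tight on its washer (squeezed more than 0.02 rad) and the barrel is within 0.07 rad of its setting (value of joint spring_washer above 0.02 rad and value of joint barrel between -0.07 and 0.07 rad and z of pin in the frame of focus_head below 0.0185 m and horizontal distance between pin and bore below 0.004 m and angle between pin's own z axis and vertical below 0.15 rad and linear speed of pin below 0.01 m/s); the robot touches nothing.
It fails at once if the lock ring is over-tightened: washer squeezed more than 0.22 rad, about 1.3 N m at the ring (value of joint spring_washer above 0.22 rad).
It fails at once if the barrel is turned more than 0.1 rad off its setting (value of joint barrel above 0.1 rad or value of joint barrel below -0.1 rad).
It fails at once if a bystander (tin, tape measure, pipe stub) is moved more than 20 mm (distance of any of paste_tin, tape_measure, pipe_stub from where it was at the start of the episode above 0.02 m).
It also fails if it takes over 67 s, if anything falls off the work surface, if the arm or the gripper's body presses on something with over 40 N, if the wrist force passes 120 N, or if a joint passes its speed limit or range.

## Working session

There is one attempt and no reset: what is moved stays moved. The work goes in short steps, Python scripts to look and compute and a tool call to move; the robot and the scene stay as the last step left them, time stands still between calls to the robot, and variables do not carry over. Pictures are saved under pics/ and viewed, at most 10 in all, crops included, and the job is handed in when it is done.

Besides the shell and the picture viewer there is one more tool, called after "Call:" as name(argument=value, ...), one argument or row to a line, values as JSON. apply_moves: Moves the arm, as the interface text tells. Its arguments: {"type":"object","properties":{"series":{"type":"array"},"claw":{"type":"number"},"newtons":{"type":"number"}},"required":["series"]}

```bash
ls; mkdir -p pics; python3 - <<'E'
from plant import robot
import cv2,numpy as np
s=robot.read_state();print({k:np.round(v,4).tolist() for k,v in s.items()})
a,da=robot.read_camera("scene");b,db=robot.read_camera("top")
np.savez("first.npz",a=a,da=da,b=b,db=db)
cv2.imwrite("pics/top1.png",cv2.resize(b,(800,600)));cv2.imwrite("pics/scene1.png",a)
for n in("top","scene","wrist"):
  c=robot.calibration(n);print(n,c)
E
```

```text
pics
{'t': 0.0, 'q': [-0.7894, 0.1311, 1.4893, 0.0, 1.5231, -0.0854], 'dq': [0.0007, 0.0025, 0.0013, -0.0006, 0.0004, 0.0009], 'joint_torque': [0.0033, -55.9833, -49.1767, 0.0771, 0.0352, -0.0002], 'tool_pos': [0.4572, -0.3882, 0.4037], 'orientation': [-2.8496, -1.3186, 0.001], 'force': [0.1015, -0.6725, -0.3473], 'wrist_torque': [0.0577, 0.0123, 0.0228], 'gripper_force': 0.0, 'opening': 0.0927}
top {'fx': 461.47627532268916, 'fy': 461.47627532268916, 'cx': 251.90982681777317, 'cy': 196.29480781401543, 'D': array([-0.14117261,  0.        ,  0.        ,  0.        ,  0.        ]), 'extrinsics': array([[ 0.01965391, -0.99976564,  0.00907704,  0.02359467],
       [-0.9911122 , -0.02067691, -0.13141182,  0.56315357],
       [ 0.13156871, -0.00641361, -0.99128631,  1.23552828],
       [ 0.        ,  0.        ,  0.        ,  1.        ]])}
scene {'fx': 360.6788415785735, 'fy': 360.6788415785735, 'cx': 254.7958236754412, 'cy': 196.78186561899264, 'D': array([0.00141523, 0.        , 0.        , 0.        , 0.        ]), 'extrinsics': array([[-0.79026839, -0.6126148 ,  0.01337837,  0.45617935],
       [-0.43645239,  0.54742723, -0.71402573,  0.31699505],
       [ 0.43009905, -0.57011098, -0.69999163,  0.82115153],
       [ 0.        ,  0.        ,  0.        ,  1.        ]])}
wrist {'fx': 285.6218129007647, 'fy': 285.6218129007647, 'cx': 257.60586633291985, 'cy': 191.52789265442095, 'D': array([0.00413627, 0.        , 0.        , 0.        , 0.        ]), 'extrinsics': array([[ 0.76165269, -0.64798329, -0.00168323, -0.59902677],
       [-0.62470045, -0.73497073,  0.26375628, -0.02961344],
       [-0.17214678, -0.19983917, -0.96458789,  0.39044382],
       [ 0.        ,  0.        ,  0.        ,  1.        ]])}
```

View pics/top1.png

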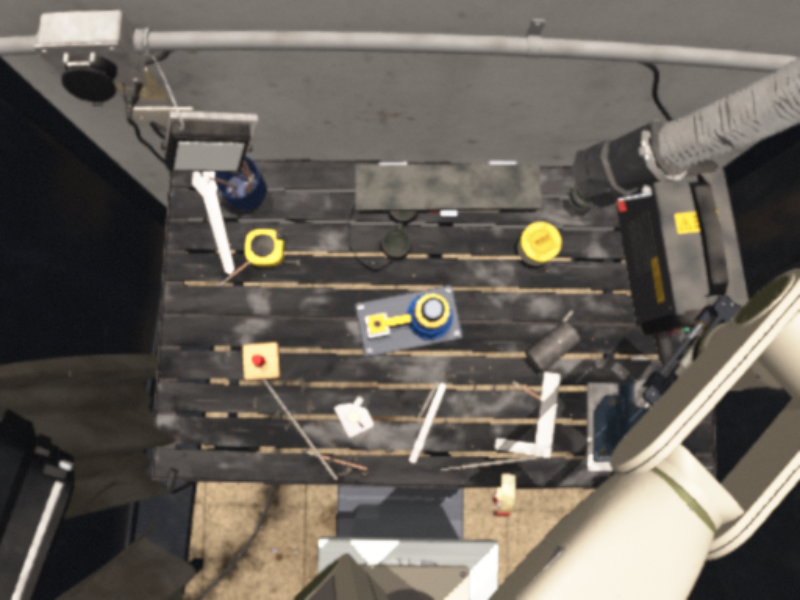

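View pics/scene1.png

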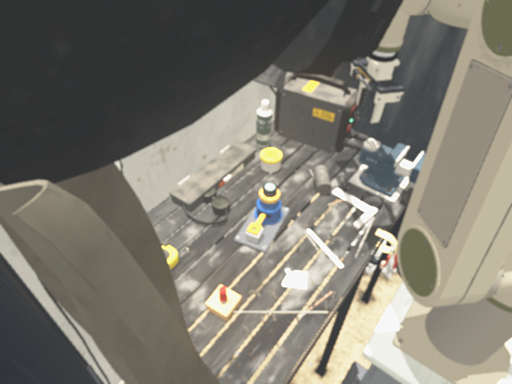

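The top view (in 800x600 pixels) shows the pin head at about (258,361), the barrel glass at (433,308), the lever eye at (377,323), the tin at (540,242), the tape at (264,247) and the pipe at (553,346). The scene view agrees, and the approach to the head looks clear.

```bash
cat > h.py <<'E'
import numpy as np,cv2
from scipy.spatial.transform import Rotation as R
from plant import robot
def onplane(c,uv,z):
    K=np.array([[c["fx"],0,c["cx"]],[0,c["fy"],c["cy"]],[0,0,1]])
    p=cv2.undistortPoints(np.array([[uv]],float),K,c["D"])[0,0]
    E=c["extrinsics"];o=-E[:3,:3].T@E[:3,3];d=E[:3,:3].T@[p[0],p[1],1]
    return o+d*(z-o[2])/d[2]
def proj(c,P):
    K=np.array([[c["fx"],0,c["cx"]],[0,c["fy"],c["cy"]],[0,0,1]]);E=c["extrinsics"]
    return cv2.projectPoints(np.atleast_2d(P).astype(float),cv2.Rodrigues(E[:3,:3])[0],E[:3,3],K,c["D"])[0][:,0]
def pose():
    s=robot.read_state();return np.array(s["tool_pos"]),R.from_rotvec(s["orientation"]),s
E
python3 - <<'E'
from h import *
c=robot.calibration("top");f=0.64
for n,uv,z in(("pin",(258,361),.072),("glass",(433,308),.122),("eye",(377,323),.047),("tin",(540,242),.052),("tape",(264,247),.04),("pipe",(553,346),.05)):
  print(n,onplane(c,np.array(uv)*f,z).round(4))
p,r,s=pose();print(r.as_matrix().round(3))
g=onplane(c,np.array([433,308])*f,.122);e=onplane(c,np.array([377,323])*f,.047);print((e-g)[:2],np.hypot(*(e-g)[:2]),np.arctan2(*(e-g)[1::-1]))
E
```

```text
pin [0.4597 0.2647 0.072 ]
glass [ 0.5505 -0.0294  0.122 ]
eye [0.532  0.0635 0.047 ]
tin [ 0.6823 -0.2233  0.052 ]
tape [0.665  0.2688 0.04  ]
pipe [ 0.4973 -0.2453  0.05  ]
[[ 0.647  0.762 -0.001]
 [ 0.762 -0.647  0.001]
 [ 0.    -0.002 -1.   ]]
[-0.01854036  0.09285394] 0.0946868500952372 1.7678768002257108
```

Call:
apply_moves(
  series=[
    [[0, 0, 0], [0, 0, -0.1]],
    [[0, 0, 0], [0, 0, -0.1]],
    [[0, 0, 0], [0, 0, -0.1]],
    [[0, 0, 0], [0, 0, -0.1]],
    [[0, 0, 0], [0, 0, -0.1]],
    [[0, 0, 0], [0, 0, -0.1]],
    [[0, 0, 0], [0, 0, -0.1]],
    [[0, 0, 0], [0, 0, -0.1]],
    [[0, 0, 0], [0, 0, -0.1]],
    [[20, 4, 0], [0, 0, 0]],
    [[40, 8, 0], [0, 0, 0]],
    [[40, 8, 0], [0, 0, 0]],
  ],
  claw=1,
)

```text
t: 1.1
tool_pos: [0.457, -0.286, 0.4038]
orientation: [-1.995, -2.425, 0.0]
force: [0.8, 0.9, -0.7]
opening: 0.0928
gripper_force: 0.0
```

Call:
apply_moves(
  series=[
    [[40, 8, 0], [0, 0, 0]],
    [[40, 8, 0], [0, 0, 0]],
    [[40, 8, 0], [0, 0, 0]],
    [[40, 8, 0], [0, 0, 0]],
    [[40, 8, 0], [0, 0, 0]],
    [[40, 8, 0], [0, 0, 0]],
    [[40, 8, 0], [0, 0, 0]],
    [[40, 8, 0], [0, 0, 0]],
    [[40, 8, 0], [0, 0, 0]],
    [[40, 8, 0], [0, 0, 0]],
    [[40, 8, 0], [0, 0, 0]],
    [[40, 8, 0], [0, 0, 0]],
  ],
)

```text
t: 2.1
tool_pos: [0.4575, 0.2052, 0.4045]
orientation: [-1.993, -2.428, 0.0]
force: [0.7, 0.3, -0.1]
opening: 0.0928
gripper_force: 0.0
```

Call:
apply_moves(
  series=[
    [[35, 7, 20], [0, 0, 0]],
    [[15, 3, 40], [0, 0, 0]],
    [[0, 0, 40], [0, 0, 0]],
    [[0, 0, 20], [0, 0, 0]],
    [[0, 0, 0], [0, 0, 0]],
    [[0, 0, 0], [0, 0, 0]],
  ],
)

```text
t: 2.6
tool_pos: [0.4576, 0.2535, 0.2846]
orientation: [-1.992, -2.427, 0.005]
force: [0.6, -0.3, 0.9]
opening: 0.0931
gripper_force: 0.0
```

```bash
python3 - <<'E'
from h import *
p,r,s=pose();c=robot.calibration("wrist");b,d=robot.read_camera("wrist")
cv2.imwrite("pics/w1.png",b);print(s["t"],p,r.as_matrix().round(4),s["q"])
print(proj(c,[.4597,.2647,.072]))
h=cv2.cvtColor(b,cv2.COLOR_BGR2HSV);m=((h[...,0]<8)|(h[...,0]>172))&(h[...,1]>140)&(h[...,2]>70)
n,l,st,ce=cv2.connectedComponentsWithStats(m.astype(np.uint8))
for i in range(1,n):
  if st[i,4]>40:
    q=d[l==i];print(st[i],ce[i],np.median(q))
E
```

```text
2.6 [0.45758714 0.25349495 0.28459858] [[-1.949e-01  9.808e-01 -3.400e-03]
 [ 9.808e-01  1.949e-01 -1.500e-03]
 [-8.000e-04 -3.600e-03 -1.000e+00]] [4.07861239e-01 1.65184941e-02 1.83245099e+00 2.96646062e-06
 1.29632370e+00 2.11675410e-01]
[[264.10623532 205.52868203]]
[255 181  25  15 157] [266.97452229 186.55414013] 0.22956085
[256 190  24  31 511] [267.29549902 207.02348337] 0.20387085
```

View pics/w1.png

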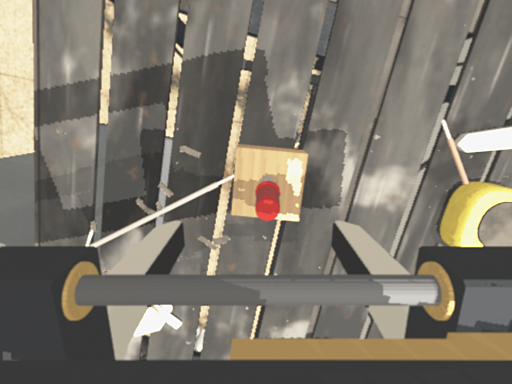

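The wrist view shows the pin handle's top disc at about (267,208), in the stand at (270,183), midway between the fingers and ahead along tool +x.

```bash
python3 - <<'E'
from h import *
p,r,s=pose();c=robot.calibration("wrist")
t=onplane(c,(267.3,208.5),.072);print(t, r.inv().apply(t-p)*1000)
print("stand/bore")
E
```

```text
[0.46431868 0.26281473 0.072     ] [  7.79487033   7.33791692 214.74487124]
stand/bore
```

Call:
apply_moves(
  series=[
    [[8, 7, 0], [0, 0, 0]],
    [[0, 0, 15], [0, 0, 0]],
    [[0, 0, 20], [0, 0, 0]],
    [[0, 0, 15], [0, 0, 0]],
    [[0, 0, 5], [0, 0, 0]],
    [[0, 0, 0], [0, 0, 0]],
    [[0, 0, 0], [0, 0, 0]],
  ],
)

```text
t: 3.23
tool_pos: [0.4645, 0.2631, 0.2329]
orientation: [1.993, 2.427, 0.004]
force: [0.1, 1.0, 0.9]
opening: 0.0931
gripper_force: 0.0
```

Call:
apply_moves(
  series=[
    [[0, 0, 0], [0, 0, 0]],
    [[0, 0, 0], [0, 0, 0]],
    [[0, 0, 0], [0, 0, 0]],
    [[0, 0, 0], [0, 0, 0]],
    [[0, 0, 0], [0, 0, 0]],
    [[0, 0, 0], [0, 0, 0]],
    [[0, 0, 0], [0, 0, 0]],
    [[0, 0, 0], [0, 0, 0]],
    [[0, 0, 0], [0, 0, 0]],
    [[0, 0, 0], [0, 0, 0]],
    [[0, 0, 0], [0, 0, 0]],
    [[0, 0, 0], [0, 0, 0]],
  ],
  claw=0,
  newtons=30,
)

```text
t: 4.23
tool_pos: [0.4636, 0.2629, 0.2308]
orientation: [-1.993, -2.428, 0.0]
force: [0.9, 0.6, -0.9]
opening: 0.0179
gripper_force: 12.7
```

Call:
apply_moves(
  series=[
    [[0, 0, -14], [0, 0, 0]],
    [[0, 0, -30], [0, 0, 0]],
    [[0, 0, -40], [0, 0, 0]],
    [[0, 0, -30], [0, 0, 0]],
    [[-35, 4, 0], [0, 0, 0]],
    [[-35, 4, 0], [0, 0, 0]],
    [[-35, 4, 0], [0, 0, 0]],
    [[-35, 4, 0], [0, 0, 0]],
    [[-35, 4, 0], [0, 0, 0]],
    [[-35, 4, 0], [0, 0, 0]],
    [[-20, 2, 0], [0, 0, 0]],
    [[-15, 2, 0], [0, 0, 0]],
  ],
)

```text
t: 5.23
tool_pos: [0.539, 0.0256, 0.3446]
orientation: [-1.996, -2.426, 0.001]
force: [0.9, 0.6, -1.0]
opening: 0.0172
gripper_force: 30.0
```

Call:
apply_moves(
  series=[
    [[0, 0, 0], [0, 0, 0]],
    [[0, 0, 0], [0, 0, 0]],
    [[0, 0, 0], [0, 0, 0]],
  ],
)

```text
t: 5.48
tool_pos: [0.5385, 0.0286, 0.3446]
orientation: [-1.993, -2.428, 0.0]
force: [-0.3, -1.1, -1.4]
opening: 0.0172
gripper_force: 30.0
```

```bash
python3 - <<'E'
from h import *
p,r,s=pose();c=robot.calibration("wrist");b,d=robot.read_camera("wrist")
cv2.imwrite("pics/w2.png",b);print(s["t"],p,r.as_matrix().round(4),s["gripper_force"])
print(proj(c,[[.532,.0635,.047],[.5505,-.0294,.122]]))
E
```

```text
5.4833 [0.53850492 0.02863216 0.34456091] [[-1.948e-01  9.808e-01 -6.000e-04]
 [ 9.808e-01  1.948e-01  5.000e-04]
 [ 6.000e-04 -5.000e-04 -1.000e+00]] 29.986532195471227
[[257.70053584 154.22986113]
 [257.88966767 284.56430334]]
```

View pics/w2.png

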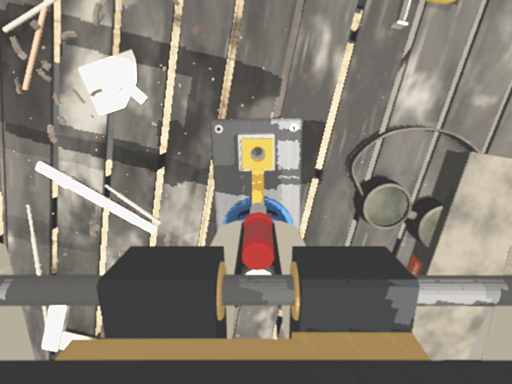

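The eye's hole is at about (258,154), matching the top-camera estimate. The held pin's red handle is at (258,240), with the lever pointing straight up in the picture.

```bash
python3 - <<'E'
from h import *
b=cv2.imread("pics/w2.png");p,r,s=pose();c=robot.calibration("wrist")
h=cv2.cvtColor(b,cv2.COLOR_BGR2HSV)
m=((h[...,0]<8)|(h[...,0]>172))&(h[...,1]>140)&(h[...,2]>70);m[:, :230]=0;m[:,290:]=0
ys,xs=np.where(m);
for y in range(208,276,4): print(y,np.where(m[y])[0][[0,-1]] if m[y].any() else None, b[y,258])
a=np.linspace(0,6.28,73)
for z in(.158,.189):
  q=proj(c,p+r.apply(np.c_[.009*np.cos(a),.009*np.sin(a),0*a+z]));print(z,q.min(0),q.max(0))
pad=b[132:178,232:284];g=cv2.cvtColor(pad,cv2.COLOR_BGR2HSV)
k=(g[...,0]>18)&(g[...,0]<32)&(g[...,1]>130);ys,xs=np.where(k[:40])
print("pad",xs.min()+232,xs.max()+232,ys.min()+132)
dk=(pad[...].max(2)<140);n,l,st,ce=cv2.connectedComponentsWithStats(dk.astype(np.uint8))
for i in range(1,n):print(st[i],ce[i]+[232,132])
print([(r.inv().apply(onplane(c,uv,.047)-p)*1000).round(1) for uv in((258,154),(258,155))])
E
```

```text
208 None [146 153 158]
212 None [104 111 167]
216 [248 268] [ 61  65 200]
220 [245 271] [ 56  59 181]
224 [244 272] [ 66  68 165]
228 [244 271] [ 69  72 151]
232 [247 271] [ 73  76 134]
236 [248 271] [ 83  85 117]
240 [248 271] [ 55  58 180]
244 [244 270] [ 62  66 201]
248 [242 272] [ 60  64 197]
252 [242 273] [ 60  64 196]
256 [242 273] [ 60  64 197]
260 [242 273] [ 61  65 197]
264 [244 271] [ 61  65 197]
268 [250 264] [ 51  54 193]
272 None [247 249 247]
0.158 [239.98534306 241.12376534] [273.78104295 271.70588842]
0.189 [242.85817052 219.85297994] [271.09991911 246.01576666]
pad 243 271 139
[  0   0  52  46 494] [245.32995951 153.47368421]
[20 15 11  9 68] [256.94117647 151.32352941]
[44 15  2 16 17] [276.05882353 154.58823529]
[ 32  32  20  14 152] [273.68421053 172.56578947]
[array([ 35.5,   0.9, 297.6]), array([ 34.5,   0.9, 297.6])]
```

Call:
apply_moves(
  series=[
    [[15, 0, 0], [0, 0, 0]],
    [[19, 1, 0], [0, 0, 0]],
    [[0, 0, 0], [0, 0, 0]],
    [[0, 0, 20], [0, 0, 0]],
    [[0, 0, 25], [0, 0, 0]],
    [[0, 0, 13], [0, 0, 0]],
    [[0, 0, 5], [0, 0, 0]],
    [[0, 0, 5], [0, 0, 0]],
    [[0, 0, 3], [0, 0, 0]],
    [[0, 0, 3], [0, 0, 0]],
    [[0, 0, 3], [0, 0, 0]],
    [[0, 0, 0], [0, 0, 0]],
  ],
)

```text
t: 6.53
tool_pos: [0.5333, 0.0613, 0.2681]
orientation: [1.993, 2.427, 0.0]
force: [0.1, -2.4, -0.4]
opening: 0.0174
gripper_force: 30.0
```

```bash
python3 - <<'E'
from h import *
p,r,s=pose();print(s["t"],p,s["force"],s["wrist_torque"]);c=robot.calibration("wrist");b,d=robot.read_camera("wrist")
cv2.imwrite("pics/w3.png",b[80:340,130:390].repeat(2,0).repeat(2,1))
E
```

```text
6.5333 [0.53332966 0.06133402 0.26806773] [ 0.14947961 -2.38174933 -0.43300939] [-0.42955511 -0.09550097  0.00563062]
```

View pics/w3.png

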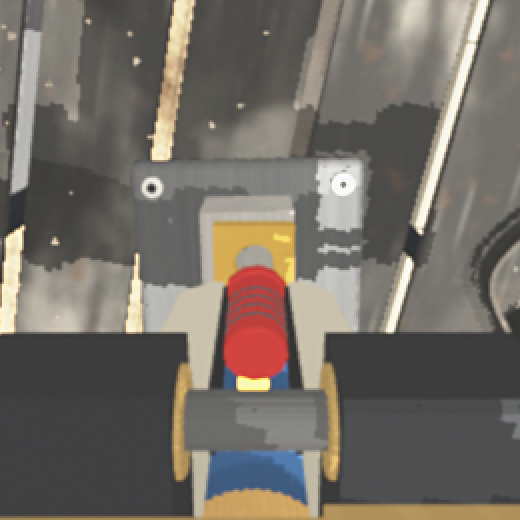

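The picture shows the pin's nose in the eye, between the fingers at crop pixel (255,320). The -y force suggests it sits about 1–2 mm too far along +x.

Call:
apply_moves(
  series=[
    [[-1.5, 0, 0], [0, 0, 0]],
    [[0, 0, 0], [0, 0, 0]],
    [[0, 0, 3], [0, 0, 0]],
    [[0, 0, 3], [0, 0, 0]],
    [[0, 0, 0], [0, 0, 0]],
    [[0, 0, 0], [0, 0, 0]],
  ],
)

```text
t: 7.08
tool_pos: [0.5333, 0.0601, 0.2614]
orientation: [-1.993, -2.428, 0.001]
force: [0.7, -1.9, -1.7]
opening: 0.0171
gripper_force: 30.0
```

Call:
apply_moves(
  series=[
    [[-1, 0, 3], [0, 0, 0]],
    [[0, 0, 3], [0, 0, 0]],
    [[0, 0, 3], [0, 0, 0]],
    [[0, 0, 2], [0, 0, 0]],
    [[0, 0, 0], [0, 0, 0]],
    [[0, 0, 0], [0, 0, 0]],
  ],
)

```text
t: 7.58
tool_pos: [0.5326, 0.059, 0.2497]
orientation: [-1.992, -2.426, 0.004]
force: [-4.6, -1.5, -2.0]
opening: 0.0174
gripper_force: 30.0
```

Call:
apply_moves(
  series=[
    [[-0.5, -0.7, 2], [0, 0, 0]],
    [[0, 0, 2], [0, 0, 0]],
    [[0, 0, 2], [0, 0, 0]],
    [[0, 0, 1], [0, 0, 0]],
    [[0, 0, 0], [0, 0, 0]],
    [[0, 0, 0], [0, 0, 0]],
  ],
)

```text
t: 8.08
tool_pos: [0.5324, 0.0589, 0.2436]
orientation: [-1.992, -2.427, 0.002]
force: [-6.3, -0.1, 2.7]
opening: 0.0174
gripper_force: 30.0
```

Call:
apply_moves(
  series=[
    [[0, -0.6, 1], [0, 0, 0]],
    [[0, 0, 1], [0, 0, 0]],
    [[0, 0, 1], [0, 0, 0]],
    [[0, 0, 0], [0, 0, 0]],
    [[0, 0, 0], [0, 0, 0]],
  ],
)

```text
t: 8.5
tool_pos: [0.5323, 0.0589, 0.2425]
orientation: [-1.992, -2.428, -0.0]
force: [-11.6, 1.7, 16.9]
opening: 0.0174
gripper_force: 30.1
```

Call:
apply_moves(
  series=[
    [[0, 0, 0], [0, 0, 0]],
    [[0, 0, 0], [0, 0, 0]],
    [[0, 0, 0], [0, 0, 0]],
    [[0, 0, 0], [0, 0, 0]],
    [[0, 0, 0], [0, 0, 0]],
    [[0, 0, 0], [0, 0, 0]],
    [[0, 0, -10], [0, 0, 0]],
    [[0, 0, -30], [0, 0, 0]],
    [[-10, 0, -40], [0, 0, 0]],
    [[-20, 0, -20], [0, 0, 0]],
    [[0, 0, 0], [0, 0, 0]],
    [[0, 0, 0], [0, 0, 0]],
  ],
  claw=1,
)

```text
t: 9.5
tool_pos: [0.5391, 0.0283, 0.3435]
orientation: [1.993, 2.424, 0.004]
force: [-0.2, -0.0, -0.9]
opening: 0.0913
gripper_force: 0.0
```

```bash
python3 - <<'E'
from h import *
p,r,s=pose();print(s["t"],p,s["q"],s["force"],s["wrist_torque"]);c=robot.calibration("wrist");b,d=robot.read_camera("wrist")
t=robot.read_camera("top")[0]
cv2.imwrite("pics/w4.png",b[60:360,100:400].repeat(2,0).repeat(2,1))
print("home handle top px",proj(c,[[.532,.0635,.083],[.5505,-.0294,.122]]))
h=cv2.cvtColor(b,cv2.COLOR_BGR2HSV);m=((h[...,0]<8)|(h[...,0]>172))&(h[...,1]>140)&(h[...,2]>70)
n,l,st,ce=cv2.connectedComponentsWithStats(m.astype(np.uint8))
for i in range(1,n):
  if st[i,4]>30:
    q=d[l==i];q=q[q>0];print(st[i],ce[i],np.percentile(q,[2,10,50]))
    ys,xs=np.where((l==i)&(d>0)&(d<np.percentile(q,10)+.004));E=c["extrinsics"]
    z=d[ys,xs];X=np.c_[(xs-c["cx"])/c["fx"]*z,(ys-c["cy"])/c["fy"]*z,z];W=(X-E[:3,3])@E[:3,:3];print("top pts world",np.median(W,0),W.min(0),W.max(0))
E
```

```text
9.5 [0.53906772 0.02830928 0.34345399] [-4.25352564e-02  2.58291248e-03  1.73457457e+00  3.25627160e-05
  1.39992025e+00 -2.37103784e-01] [-0.2097526  -0.03859238 -0.8749768 ] [-0.00770584 -0.02237776  0.02596178]
home handle top px [[255.56013788 159.28524617]
 [256.03045636 284.43886196]]
[244 144  21  25 365] [254.18630137 157.05479452] [0.2396809  0.24017689 0.24202247]
top pts world [0.53057663 0.06387423 0.08247489] [0.52220629 0.05580563 0.07921994] [0.53868131 0.07185515 0.08422017]
[406 255   8  18  76] [409.65789474 263.67105263] [0.34468906 0.34607594 0.34926233]
top pts world [ 0.74353514 -0.03438073  0.01151806] [ 0.74248081 -0.04706179  0.00748094] [ 0.74463626 -0.02660992  0.0151053 ]
```

View pics/w4.png

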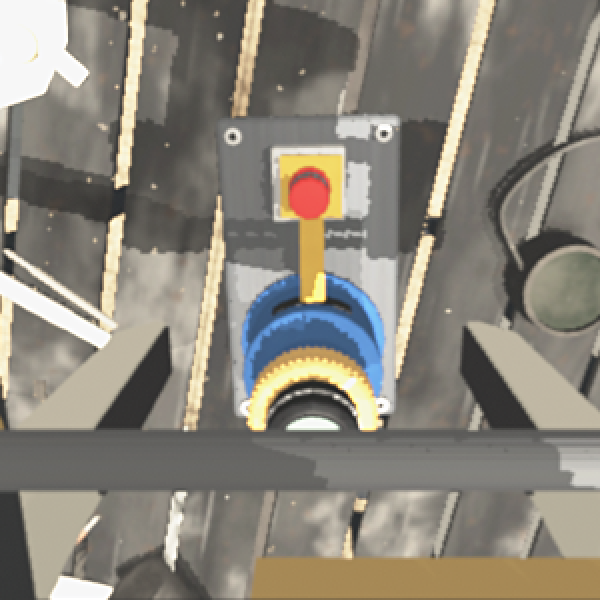

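The pin is home: its handle top measures z 0.0825 m (0.083 expected) and it is centred on the pad. The brass ring is at crop pixel (313,400), concentric with the predicted axis.

Call:
apply_moves(
  series=[
    [[-29, 0, 0], [0, 0, 0]],
    [[-30, 0, 0], [0, 0, 0]],
    [[0, 0, 0], [0, 0, -0.11]],
    [[0, 0, 0], [0, 0, -0.11]],
    [[0, 0, 0], [0, 0, -0.11]],
    [[0, 0, 0], [0, 0, -0.11]],
    [[0, 0, 0], [0, 0, -0.11]],
    [[0, 0, 15], [0, 0, 0]],
    [[0, 0, 15], [0, 0, 0]],
    [[0, 0, 0], [0, 0, 0]],
    [[0, 0, 0], [0, 0, 0]],
  ],
)

```text
t: 10.52
tool_pos: [0.5487, -0.0282, 0.3085]
orientation: [-1.256, -2.874, 0.002]
force: [-0.3, -0.9, 0.2]
opening: 0.093
gripper_force: 0.0
```

```bash
python3 - <<'E'
from h import *
p,r,s=pose();print(s["t"],p,r.as_matrix().round(3),s["q"],s["force"],s["wrist_torque"]);print((r.inv().apply(np.array([.5505,-.0294,.093])-p)*1000-[0,0,167]).round(1))
c=robot.calibration("wrist");b,d=robot.read_camera("wrist")
cv2.imwrite("pics/w5.png",b)
a=np.linspace(0,6.28,73)
print(proj(c,[[.5505,-.0294,.122]]))
E
```

```text
10.5167 [ 0.54870072 -0.02821317  0.30846384] [[-0.679  0.734 -0.005]
 [ 0.734  0.679  0.001]
 [ 0.004 -0.003 -1.   ]] [-1.44750858e-01  6.34452458e-02  1.73830101e+00  1.59345301e-04
  1.34494927e+00 -8.91271507e-01] [-0.30615226 -0.92435533  0.17159011] [-0.01665139 -0.13385105 -0.02263779]
[-3.   1.2 48.5]
[[258.52541688 238.42328238]]
```

View pics/w5.png

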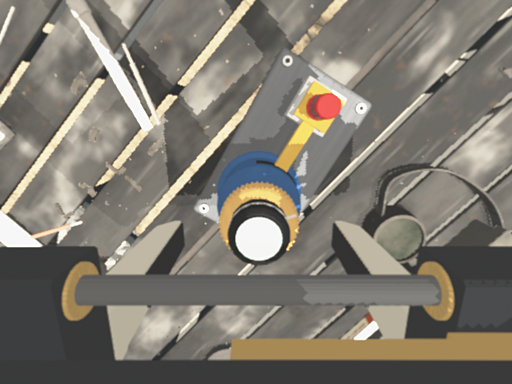

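The glass centre is at (259,233), with the ring around it midway between the fingers. The predicted position was (258.5,238.4), so the wrist camera puts the axis about 3 mm further along tool x than the top camera does.

```bash
python3 - <<'E'
from h import *
p,r,s=pose();c=robot.calibration("wrist");b=cv2.imread("pics/w5.png");g=b.min(2)
m=(g>200).astype(np.uint8);m[:200]=0;m[270:]=0;m[:,:220]=0;m[:,300:]=0
n,l,st,ce=cv2.connectedComponentsWithStats(m);i=1+st[1:,4].argmax();print(st[i],ce[i])
dk=(b.max(2)<75).astype(np.uint8);dk[:195]=0;dk[270:]=0;dk[:,:220]=0;dk[:,300:]=0
n,l,s2,c2=cv2.connectedComponentsWithStats(dk);j=1+s2[1:,4].argmax();print(s2[j],c2[j])
q=onplane(c,ce[i],.122);print(q,(r.inv().apply(q-p)*1000).round(1))
h=cv2.cvtColor(b,cv2.COLOR_BGR2HSV);m=((h[...,0]<8)|(h[...,0]>172))&(h[...,1]>140);m[:80]=0;m[130:]=0;m[:,:290]=0;m[:,350:]=0
ys,xs=np.where(m);print(xs.min(),xs.max(),ys.min(),ys.max());q2=onplane(c,((xs.min()+xs.max())/2,ys.max()-(xs.max()-xs.min())/2*.95),.083);print(q2,np.linalg.norm((q2-q)[:2]))
E
```

```text
[ 236  217   46   43 1553] [258.49130715 238.35866066]
[ 229  205   60   62 1165] [258.29871245 228.87467811]
[ 0.55188028 -0.03007038  0.122     ] [ -3.4   1.1 187.8]
307 340 94 119
[0.52829187 0.06171054 0.083     ] 0.09476366187274536
```

Call:
apply_moves(
  series=[
    [[-3.2, 1, 0], [0, 0, 0]],
    [[0, 0, 15], [0, 0, 0]],
    [[0, 0, 15], [0, 0, 0]],
    [[0, 0, 12], [0, 0, 0]],
    [[0, 0, 6], [0, 0, 0]],
    [[0, 0, 0], [0, 0, 0]],
    [[0, 0, 0], [0, 0, 0]],
  ],
)

```text
t: 11.15
tool_pos: [0.5527, -0.0306, 0.263]
orientation: [-1.259, -2.878, 0.0]
force: [0.5, -0.3, 1.2]
opening: 0.0927
gripper_force: 0.0
```

Call:
apply_moves(
  series=[
    [[0, 0, 0], [0, 0, 0]],
    [[0, 0, 0], [0, 0, 0]],
    [[0, 0, 0], [0, 0, 0]],
    [[0, 0, 0], [0, 0, 0]],
    [[0, 0, 0], [0, 0, 0]],
    [[0, 0, 0], [0, 0, 0]],
    [[0, 0, 0], [0, 0, 0]],
    [[0, 0, 0], [0, 0, 0]],
    [[0, 0, 0], [0, 0, 0]],
    [[0, 0, 0], [0, 0, 0]],
  ],
  claw=0,
  newtons=50,
)

```text
t: 11.98
tool_pos: [0.5523, -0.0311, 0.263]
orientation: [-1.259, -2.877, 0.003]
force: [-5.0, -3.6, 4.9]
opening: 0.0544
gripper_force: 50.0
```

```bash
cat > st.py <<'E'
from h import *
p,r,s=pose();y=r.as_matrix()[:,1]
print(s["t"],p.round(4),"yang",round(np.arctan2(y[1],y[0]),4),"F tool",r.inv().apply(s["force"]).round(1),"T tool",r.inv().apply(s["wrist_torque"]).round(3),"op",round(s["opening"],4),round(s["gripper_force"],1),"q6",round(s["q"][5],3))
E
python3 st.py
```

```text
11.9833 [ 0.5523 -0.0311  0.263 ] yang 0.7459 F tool [ 0.7 -6.1 -4.8] T tool [ 0.763  0.152 -0.014] op 0.0544 50.0 q6 -0.894
```

Call:
apply_moves(
  series=[
    [[0, -0.4, 0], [0, 0, 0.04]],
    [[0, 0, 0], [0, 0, 0.06]],
    [[0, 0, 0], [0, 0, 0.08]],
    [[0, 0, 0], [0, 0, 0.08]],
    [[0, 0, 0], [0, 0, 0.08]],
    [[0, 0, 0], [0, 0, 0.06]],
    [[0, 0, 0], [0, 0, 0]],
    [[0, 0, 0], [0, 0, 0]],
  ],
)

```text
t: 12.65
tool_pos: [0.5518, -0.0315, 0.263]
orientation: [-1.806, -2.569, 0.004]
force: [-6.0, -3.8, 5.9]
opening: 0.055
gripper_force: 50.0
```

```bash
python3 st.py
```

```text
12.65 [ 0.5518 -0.0315  0.263 ] yang 0.3453 F tool [-1.6 -7.  -5.8] T tool [ 1.139 -0.326  0.036] op 0.055 50.0 q6 -0.494
```

Call:
apply_moves(
  series=[
    [[0, -0.3, 0], [0, 0, 0.03]],
    [[0, 0, 0], [0, 0, 0.03]],
    [[0, 0, 0], [0, 0, 0.03]],
  ],
)

```text
t: 12.9
tool_pos: [0.5515, -0.0315, 0.263]
orientation: [-1.921, -2.485, 0.004]
force: [-6.2, -4.7, 5.2]
opening: 0.0546
gripper_force: 50.0
```

```bash
python3 st.py
```

```text
12.9 [ 0.5515 -0.0315  0.263 ] yang 0.2546 F tool [-3.  -7.2 -5.2] T tool [ 1.113 -0.404 -0.178] op 0.0546 50.0 q6 -0.403
```

Call:
apply_moves(
  series=[
    [[0, 0, 0], [0, 0, 0.03]],
    [[0, 0, 0], [0, 0, 0.03]],
  ],
)

```text
t: 13.07
tool_pos: [0.5515, -0.0316, 0.263]
orientation: [-1.995, -2.426, 0.004]
force: [-7.9, -2.1, 5.9]
opening: 0.0548
gripper_force: 50.0
```

```bash
python3 st.py
```

```text
13.0667 [ 0.5515 -0.0316  0.263 ] yang 0.1945 F tool [-0.6 -8.2 -5.9] T tool [ 1.156 -0.428 -0.159] op 0.0548 50.0 q6 -0.343
```

Call:
apply_moves(
  series=[
    [[0, -0.4, 0], [0, 0, 0.03]],
    [[0, 0, 0], [0, 0, 0.03]],
  ],
)

```text
t: 13.23
tool_pos: [0.5512, -0.0316, 0.263]
orientation: [-2.067, -2.365, 0.003]
force: [-7.0, -4.0, 5.2]
opening: 0.0549
gripper_force: 50.0
```

```bash
python3 st.py
```

```text
13.2333 [ 0.5512 -0.0316  0.263 ] yang 0.1345 F tool [-3.  -7.4 -5.2] T tool [ 0.924 -0.552 -0.171] op 0.0549 50.0 q6 -0.284
```

Call:
apply_moves(
  series=[
    [[0, 0, 0], [0, 0, 0.03]],
    [[0, 0, 0], [0, 0, 0.03]],
  ],
)

```text
t: 13.4
tool_pos: [0.5511, -0.0316, 0.263]
orientation: [-2.137, -2.302, 0.004]
force: [-6.5, -4.0, 5.7]
opening: 0.055
gripper_force: 50.0
```

```bash
python3 st.py
```

```text
13.4 [ 0.5511 -0.0316  0.263 ] yang 0.0745 F tool [-3.5 -6.8 -5.7] T tool [ 0.943 -0.587 -0.182] op 0.055 50.0 q6 -0.224
```

Call:
apply_moves(
  series=[
    [[0, -0.3, 0], [0, 0, 0.03]],
    [[0, 0, 0], [0, 0, 0.03]],
  ],
)

```text
t: 13.57
tool_pos: [0.5509, -0.0317, 0.263]
orientation: [-2.205, -2.237, 0.003]
force: [-6.0, -3.8, 4.6]
opening: 0.055
gripper_force: 50.0
```

```bash
python3 st.py
```

```text
13.5667 [ 0.5509 -0.0317  0.263 ] yang 0.0146 F tool [-3.7 -6.1 -4.6] T tool [ 0.825 -0.697 -0.189] op 0.055 50.0 q6 -0.164
```

Call:
apply_moves(
  series=[
    [[0, 0, 0], [0, 0, 0.03]],
    [[0, 0, 0], [0, 0, 0.03]],
  ],
)

```text
t: 13.73
tool_pos: [0.5508, -0.0317, 0.263]
orientation: [-2.271, -2.17, 0.004]
force: [-6.8, -4.9, 5.0]
opening: 0.0547
gripper_force: 50.0
```

```bash
python3 st.py
```

```text
13.7333 [ 0.5508 -0.0317  0.263 ] yang -0.0455 F tool [-5.3 -6.6 -5. ] T tool [ 0.951 -0.76  -0.163] op 0.0547 50.0 q6 -0.104
```

Call:
apply_moves(
  series=[
    [[0, -0.2, 0], [0, 0, 0.03]],
    [[0, 0, 0], [0, 0, 0.03]],
  ],
)

```text
t: 13.9
tool_pos: [0.5507, -0.0317, 0.263]
orientation: [-2.335, -2.101, 0.004]
force: [-6.8, -3.2, 6.1]
opening: 0.0549
gripper_force: 50.0
```

```bash
python3 st.py
```

```text
13.9 [ 0.5507 -0.0317  0.263 ] yang -0.1055 F tool [-4.  -6.5 -6.1] T tool [ 0.842 -0.78  -0.128] op 0.0549 50.0 q6 -0.044
```

Call:
apply_moves(
  series=[
    [[0, 0, 0], [0, 0, 0.03]],
    [[0, 0, 0], [0, 0, 0.03]],
  ],
)

```text
t: 14.07
tool_pos: [0.5506, -0.0317, 0.263]
orientation: [-2.397, -2.03, 0.004]
force: [-7.4, -4.0, 5.5]
opening: 0.0547
gripper_force: 50.0
```

```bash
python3 st.py
```

```text
14.0667 [ 0.5506 -0.0317  0.263 ] yang -0.1652 F tool [-5.1 -6.7 -5.5] T tool [ 0.938 -0.838 -0.474] op 0.0547 50.0 q6 0.016
```

Call:
apply_moves(
  series=[
    [[0, 0, 0], [0, 0, 0.025]],
    [[0, 0, 0], [0, 0, 0.02]],
  ],
)

```text
t: 14.23
tool_pos: [0.5506, -0.0316, 0.263]
orientation: [-2.442, -1.977, 0.004]
force: [-7.6, -3.5, 6.2]
opening: 0.055
gripper_force: 50.0
```

```bash
python3 st.py
```

```text
14.2333 [ 0.5506 -0.0316  0.263 ] yang -0.2097 F tool [-5.  -6.7 -6.2] T tool [ 0.906 -0.893 -0.591] op 0.055 50.0 q6 0.061
```

Call:
apply_moves(
  series=[
    [[0, 0, 0], [0, 0, 0.015]],
    [[0, 0, 0], [0, 0, 0]],
    [[0, 0, 0], [0, 0, 0]],
  ],
)

```text
t: 14.48
tool_pos: [0.5506, -0.0316, 0.263]
orientation: [-2.455, -1.96, 0.004]
force: [-7.3, -4.2, 5.4]
opening: 0.055
gripper_force: 50.0
```

```bash
python3 st.py
```

```text
14.4833 [ 0.5506 -0.0316  0.263 ] yang -0.2236 F tool [-5.7 -6.2 -5.4] T tool [ 0.901 -0.921 -0.504] op 0.055 50.0 q6 0.074
```

Call:
apply_moves(
  series=[
    [[0, 0, 0], [0, 0, 0]],
    [[0, 0, 0], [0, 0, 0]],
    [[0, 0, 0], [0, 0, 0]],
    [[0, 0, 0], [0, 0, 0]],
    [[0, 0, 0], [0, 0, 0]],
    [[0, 0, 0], [0, 0, 0]],
    [[0, 0, -10], [0, 0, 0]],
    [[0, 0, -30], [0, 0, 0]],
    [[0, 0, -40], [0, 0, 0]],
    [[0, 0, -20], [0, 0, 0]],
    [[0, 0, 0], [0, 0, 0]],
    [[0, 0, 0], [0, 0, 0]],
  ],
  claw=1,
)

```text
t: 15.48
tool_pos: [0.5518, -0.0311, 0.3655]
orientation: [2.453, 1.957, 0.005]
force: [0.2, -0.3, -0.5]
opening: 0.0934
gripper_force: 0.0
```

```bash
python3 st.py; python3 - <<'E'
from h import *
b,d=robot.read_camera("wrist");cv2.imwrite("pics/w6.png",b)
E
```

```text
15.4833 [ 0.5518 -0.0311  0.3655] yang -0.224 F tool [-0.2  0.3  0.5] T tool [ 0.004 -0.011 -0.03 ] op 0.0934 0.0 q6 0.075
```

View pics/w6.png

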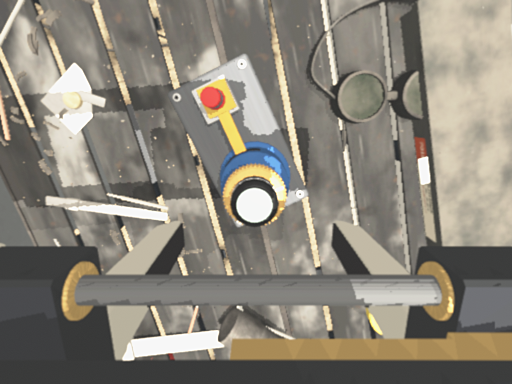

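The pin is still seated in the eye at (211,97), the lever hasn't moved, and the gripper is clear of the ring at (254,195). I'm handing in the job.

```bash
python3 -c "
from plant import robot
print(robot.close_job())"
```

```text
the job is handed in; nothing more can be done
None
```

I handed the job in at about 15.5 s: the pin is home through the lever's eye, and the lock ring came up after about 0.9 rad and is nipped up (0.59 N m at the last moving reading, then 0.015 rad more, so about 0.65 N m). I let go and backed off clear; the handle top read home before I turned the ring, the last picture shows the pin in and the lever in place, and no verdict came back.

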